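# Set a printer's head height with a gauge blade

## Robot

A 6-joint arm with a two-finger parallel gripper is mounted at the origin on the work surface. World frame = base frame: x ahead of the robot, y to its left, z up, the work surface at z = 0. Lengths are in m, angles in rad, forces in N, time in s.
With the tool pointing down it reaches from about 0.3 to 0.85 m from the base axis. Payload 5.4 kg.
Tool frame: the origin (TCP) lies midway between the tips of the shut fingers; the grasp point (between the pads) lies 19 mm behind it; z points along the fingers, y is the line along which they close (so a half turn about z gives the same grasp; the last joint's range is limited). The gripper opens to 85 mm and grips with 20 to 120 N. Pads are 22 mm wide; open, the fingers measure 114 mm over their backs; the gripper's body (76 mm by 85 mm) begins 54 mm behind the grasp point. The pads swing forward as they close: fully open they stand 13 mm farther back than shut.
Start: joints at [-1.323, 0.158, 1.597, -0, 1.386, -0.21], TCP at [0.254, -0.516, 0.231] pointing down, gripper open.
Joint ranges: [-2.91, 2.91], [-0.94, 2.29], [0.18, 2.7], [-1.29, 4.43], [0.17, 2.64], [-3, 3]. Speed limits (rad/s): [2.57, 2.57, 3.14, 3.14, 3.14, 3.14].

## Interface

Orientations are given as a rotation vector (axis times angle).
In Python, from station import env gives the robot as it stands. The module is installed in compiled form; this text tells all that it offers.
- The arm moves only by the tool carry_out, never from a script. Its argument "steps" is a list that holds one entry, the list of rows, each a list of 7 numbers: the shift along the tool's x, y, z in m, then the turn, a rotation vector about the tool's x, y, z in degrees, then the opening, from 0 (shut) to 1 (fully open). In form: [[[x, y, z, rx, ry, rz, fingers], ...]]. A call has 1 to 8 rows; each row shifts and turns the commanded pose from where the row before left it, along the tool's axes as they then stand; what a row does not reach is not made up. A row lasts 1/10 s, in which the tool goes at most 50 mm and 8.59 degrees, less where a joint would pass 70% of its speed; a pose out of reach is approached as far as the arm can. A call is refused whole if a number of a shift passes 0.05 or a number of a turn 8.59, either way. A call with a gripper value outside its range is refused whole. The fingers move at their own pace and stop on an object; the grip force is fixed at half the most. Time passes only in rows, so rows that do not move let the fingers close. It gives the time, the measured TCP pose, the force, the opening and the grip force at its end, in the units of the state.
- env.state(): the state, without advancing time (a new reading comes with each control period).
- env.get_image(name): name is "side" or "top" or "wrist"; returns the picture (420x560x3 uint8, red, green, blue); there is no depth.
- env.camera_info(name): a dict with "mtx" (3x3 intrinsics, pixels), "eye" and "rotation" of the camera in the world; the wrist camera has in their place "tool_from_camera" (4x4, takes a point from camera to tool coordinates, whose origin is the TCP and whose axes are the flange's). Camera axes: x right, y up, looking along -z (the intrinsics and any distortion apply to the point x, -y, -z); pixel columns grow to the right and rows downward; lengths in m; the calibration is good to about 2 mm. The wrist camera is an equidistant fisheye: a pixel r from the principal point sees the ray r / f radians off the axis. A picture is of the moment at which its call begins: read the wrist's pose just before it. camera_info takes no time and is no camera call.
- env.sign_off(): hands the job in; it is judged then, once.
The state is a dict: "time": time; "joint_positions": joint angles; "qd": joint speeds; "tau": joint torques, N m; "tool_pos": TCP position; "orientation": TCP orientation; "wrist_force": force on the tool from outside, world axes, zero at the start; "torque": the same for the moment, N m; "finger_gap": finger opening in m; "grasp_force": force on a finger pad.
Only numpy, scipy, OpenCV 4.12 (cv2) and the standard library are available. Lean on these libraries where they do the work, as an engineer would, in place of code of your own. Each camera call takes 0.05 s, during which the arm holds its last target. There are 200 camera calls.

## Task

Swing the steel hasp clear of the yellow gauge in its blue cradle, take the gauge out, and slide its blade flat along the printer's bed, between the two rails and under the raised head, until the near edge of the red line lies level with the head's front face. Let go of the gauge there, then push the head down by its orange top button until it rests on the blade. Leave the hasp open, and do not shift the other things lying about.

Things in the scene. Friction and masses are not known exactly. Their poses are not given: they have to be found in the camera images.
- gauge: Loose gauge, about 60 g: flat yellow blade 123 long, 24 wide, 6 mm thick, with an upright black handle tab near one end (30 long in x, 12 thick in y, its top 40 mm above the blade's underside). Origin: on the underside below the handle's middle. x runs along the blade to its tip; the blade spans x = -18 to +105 mm.
- gauge_line (a point): On the gauge's underside plane at x = +75 mm, y = 0: the near (handle-side) edge of the red line drawn across the blade's top (3 mm wide, 30 to 27 mm from the tip).
- cradle: Blue cradle fixed on the table left or right of the printer, 150 (x) by 100 (y) by 12 mm high, origin at the centre of its underside. The gauge lies on it, handle towards -x, its origin near cradle x = -50, y = 0, z = 12 mm, the blade between two 5 mm high ribs (x = -17 to +38 mm, inner faces at y = +-15 mm).
- hasp (a joint): Steel hasp, a bar 12 wide, 6 mm thick that swings level about a vertical pin, 2 mm above the blade, and stays where it is left. 0 = square across the blade (pointing to cradle -y); grows anticlockwise from above, the knob moving to cradle +x; at 1.57 it lies along cradle +x beside the gauge. Range 0 to 1.75 rad; clear, as the job needs, beyond 1.3.
- hasp_knob (a point): Centre of the top of the hasp's upright red knob: 14 mm diameter, 32 mm high, 68 mm from the pivot; its top is 58 mm and the bar's top 26 mm above the table.
- hasp_pivot (a point): The hasp's pivot axis at the bar's underside: cradle x = 30, y = 34, z = 20 mm. Its axes are the cradle's.
- printer: Small 3D printer, fixed. White base 260 by 260 mm, origin at the centre of its underside; dark bed with its top 55 mm above the table (x = -115 to +125, y = +-105 mm). Front towards -x. Column 30 mm square at x = 60, y = 112 mm, up to 222 mm high.
- slot_mouth (a point): On the bed's top, midway between the rails, right below the head's front face (printer x = -2, y = 0, z = 55 mm). Its axes are the printer's; +x is the direction of insertion. Two aluminium rails 5 mm high, inner faces at y = +-15 mm, run from 38 mm in front of this point to 46 mm behind it.
- head (a joint): Lowering of the head, m: 0 = highest, foot 15 mm above the bed; grows as it is pushed down (gap = 15 mm - value), range 0 to 11.5 mm; with the 6 mm blade below it stops at about 9 mm. Stiff slide, needs about 6 N, stays where it is left.
- head_top (a point): Centre of the top of the orange press button (24 mm diameter, 6 mm high) on top of the white head. The head is 44 long (x) by 50 wide (y), its foot 44 by 26 mm; the button's top is 96 mm above the foot's underside, 22 mm behind the front face. A beam at the back joins it to the column.
- bracket: Bystander on the bed: green printed L bracket 30 by 25 by 32 mm, about 20 g; origin at the centre of its underside.
- glue: Bystander: green glue stick standing beside the cradle, 26 mm diameter, 85 mm high; origin at its foot's centre.
- bottle: Bystander: black bottle standing, 60 mm diameter, 170 mm high; origin at its foot's centre.
- brick: Bystander: black power brick 55 by 130 by 34 mm; origin at the centre of its underside.
- mouse: Bystander: white mouse 100 by 58 by 32 mm; origin at the centre of its underside.
- driver: Bystander: red-handled screwdriver lying, 170 mm long; origin at its underside.
Not all that is in view belongs to the job. Of the things shaped like the cradle, the blue one is meant.

How it is judged:
By the outcome, as a careful person would: the job done as asked, in the order asked, and still so for the second after the job is handed in, with the robot touching nothing.
It also fails if it takes over 61 s, if anything falls off the work surface, if the arm or the gripper's body presses on something with over 40 N, if the wrist force passes 120 N, or if a joint passes its speed limit or range.

## Working session

There is one attempt and no reset: what is moved stays moved. The work goes in short steps, Python scripts to look and compute and a tool call to move; the robot and the scene stay as the last step left them, time stands still between calls to the robot, and variables do not carry over. Pictures are saved under pics/ and viewed, at most 10 in all, crops included, and the job is handed in when it is done.

Besides the shell and the picture viewer there is one more tool, called after ">>>" by a JSON object that holds its "api" and its "payload". carry_out: Moves the arm, as the interface text tells. Its arguments: {"type":"object","properties":{"steps":{"type":"array","items":{"type":"array","items":{"type":"array","items":{"type":"number"}}}}},"required":["steps"]}

```bash
mkdir -p pics; python3 - <<'E'
from station import env
import cv2, numpy as np
s=env.state(); print(s)
for n in("top","side","wrist"):
    im=env.get_image(n); cv2.imwrite(f"pics/{n}0.png",im[:,:,::-1]); c=env.camera_info(n); print(n,{k:np.round(v,4).tolist() if not isinstance(v,str) else v for k,v in c.items()})
E
```

```text
{'time': 0.0, 'joint_positions': array([-1.32309776e+00,  1.59031396e-01,  1.59824087e+00,  1.22616543e-05,
        1.38619373e+00, -2.10109556e-01]), 'qd': array([-9.06999979e-04, -8.71659169e-05,  1.72245946e-04, -9.74484170e-04,
        9.41467881e-04,  1.35296252e-04]), 'tau': array([-4.03645008e-04, -3.96007597e+01, -3.31428552e+01, -3.85792973e-04,
        8.62436456e-03,  1.10800781e-05]), 'tool_pos': array([ 0.25396952, -0.51520467,  0.23032249]), 'orientation': array([-3.05782272e+00, -7.12431246e-01,  3.63535828e-05]), 'wrist_force': array([-0.20940996,  0.28501891, -0.07698236]), 'torque': array([0.04993761, 0.06526732, 0.03211326]), 'grasp_force': 0.0, 'finger_gap': 0.0855263336583261}
top {'mtx': [[495.1175, 0.0, 273.3817], [0.0, 495.1175, 211.5773], [0.0, 0.0, 1.0]], 'eye': [0.4102, 0.1468, 1.5855], 'rotation': [0.043, -0.0725, -1.5692]}
side {'mtx': [[493.5435, 0.0, 280.6705], [0.0, 493.5435, 208.3893], [0.0, 0.0, 1.0]], 'eye': [-0.0525, 0.9088, 1.1442], 'rotation': [0.3053, -0.9557, -2.3304]}
wrist {'mtx': [[325.1923, 0.0, 279.6719], [0.0, 325.1923, 206.3015], [0.0, 0.0, 1.0]], 'tool_from_camera': [[-0.0005, 0.9573, 0.289, 0.0737], [1.0, 0.001, -0.0014, -0.0001], [-0.0016, 0.289, -0.9573, -0.1408], [0.0, 0.0, 0.0, 1.0]]}
```

View pics/top0.png

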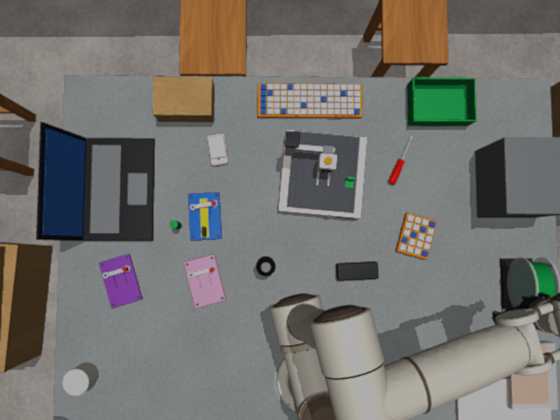

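View pics/side0.png

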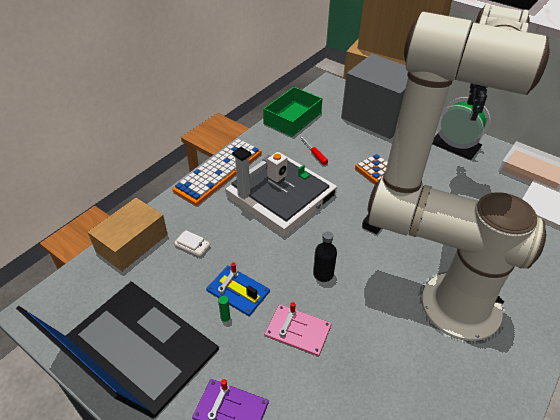

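Top view: blue cradle at about (205,216), gauge handle at (204,231), knob at (213,203), pivot at (195,207), glue stick at (175,225). The printer is at about (323,174) with the orange button at (328,160) and its front facing down-image (robot side). Side view agrees: the hasp is shut over the gauge, and the bracket is on the bed right of the rails.

```bash
cat > h.py <<'E'
from station import env
import cv2, numpy as np
from scipy.spatial.transform import Rotation as R
def cam(n):
    s=env.state(); c=env.camera_info(n); im=env.get_image(n); K=np.array(c["mtx"])
    if n=="wrist":
        T=np.eye(4); T[:3,:3]=R.from_rotvec(s["orientation"]).as_matrix(); T[:3,3]=s["tool_pos"]
        T=T@np.array(c["tool_from_camera"]); return im,K,T[:3,3],T[:3,:3],True
    return im,K,np.array(c["eye"]),R.from_rotvec(c["rotation"]).as_matrix(),False
def ray(C,uv):
    im,K,e,Rm,f=C; p=(np.atleast_2d(uv).astype(float)-K[:2,2])/K[0,0]
    if f:
        r=np.linalg.norm(p,axis=1,keepdims=True)+1e-12; d=np.c_[p/r*np.sin(r),np.cos(r)]
    else: d=np.c_[p,np.ones(len(p))]
    return (d*[1,-1,-1])@Rm.T
def on(C,uv,z):
    d=ray(C,uv); return (C[2]+d*((z-C[2][2])/d[:,2])[:,None])
def proj(C,P):
    im,K,e,Rm,f=C; q=((np.atleast_2d(P)-e)@Rm)*[1,-1,-1]
    if f:
        r=np.linalg.norm(q[:,:2],axis=1); p=q[:,:2]/r[:,None]*np.arctan2(r,q[:,2])[:,None]
    else: p=q[:,:2]/q[:,2:]
    return p*K[0,0]+K[:2,2]
def tri(Cs,uvs):
    A=np.zeros((3,3));b=np.zeros(3)
    for C,uv in zip(Cs,uvs):
        d=ray(C,uv)[0]; d/=np.linalg.norm(d); M=np.eye(3)-np.outer(d,d); A+=M; b+=M@C[2]
    return np.linalg.solve(A,b)
def mask(im,h0,h1,s0=120,v0=60,v1=255,box=None):
    m=cv2.inRange(cv2.cvtColor(im,cv2.COLOR_RGB2HSV),(h0,s0,v0),(h1,255,v1))
    if box is not None:
        k=np.zeros_like(m); x0,y0,x1,y1=box; k[y0:y1,x0:x1]=255; m&=k
    return m
def blob(m):
    n,l,st,ce=cv2.connectedComponentsWithStats(m); i=1+st[1:,4].argmax(); return ce[i],st[i],(l==i)
E
python3 - <<'E'
from h import *
np.set_printoptions(precision=4,suppress=True)
T=cam("top");S=cam("side")
g=lambda C,*a,**k: blob(mask(C[0],*a,**k))[0]
k=[g(T,0,6,box=(205,195,225,210)),g(S,0,6,box=(225,258,245,275))]
k2=[g(T,5,20,box=(315,150,340,170)),g(S,5,20,box=(268,148,288,162))]
print("knob",k,tri([T,S],k),"button",k2,tri([T,S],k2))
m=blob(mask(T[0],100,125,box=(180,185,230,250)))[2]
r=cv2.minAreaRect(np.argwhere(m)[:,::-1].astype(np.float32)); print("cradle",r, on(T,cv2.boxPoints(r),.012), on(T,[r[0]],.012))
m=blob(mask(T[0],22,35,box=(180,185,230,250)))[2]
r=cv2.minAreaRect(np.argwhere(m)[:,::-1].astype(np.float32));print("blade",r,on(T,[r[0]],.018))
print("table pts",on(T,[[292,140],[281,213],[360,216]],.05), "glue/bottle",on(T,[[175,225]],.085),on(T,[[265,267]],.17))
E
```

```text
knob [array([213.2, 202.5]), array([233.2791, 266.7907])] [0.5526 0.306  0.0443] button [array([328., 160.]), array([276.9091, 156.1515])] [ 0.6663 -0.0393  0.1598]
cradle ((204.35520935058594, 215.9592742919922), (46.946807861328125, 30.96491241455078), 87.27368927001953) [[0.5843 0.39   0.012 ]
 [0.5893 0.2917 0.012 ]
 [0.4399 0.2834 0.012 ]
 [0.4352 0.3811 0.012 ]] [[0.5119 0.3366 0.012 ]]
blade ((204.0, 222.0), (28.0, 6.0), 90.0) [[0.4924 0.3368 0.018 ]]
table pts [[ 0.7493  0.0594  0.05  ]
 [ 0.519   0.0943  0.05  ]
 [ 0.51   -0.1522  0.05  ]] glue/bottle [[0.4797 0.416  0.085 ]] [[0.3565 0.144  0.17  ]]
```

>>> {"api": "carry_out", "payload": {"steps": [[[0,0,-0.025,0,0,7.7,0],[0,0,-0.025,0,0,7.7,0],[0,0,-0.025,0,0,7.7,0],[0.029,-0.038,0,0,0,0,0],[0.029,-0.038,0,0,0,0,0],[0.029,-0.038,0,0,0,0,0],[0.029,-0.038,0,0,0,0,0],[0.029,-0.038,0,0,0,0,0]]]}}

```text
time: 1.05
tool_pos: [0.3892, -0.3164, 0.3063]
orientation: [3.14, 0.085, 0.0]
wrist_force: [1.6, 0.9, -0.2]
finger_gap: -0.0001
grasp_force: 0.0
```

>>> {"api": "carry_out", "payload": {"steps": [[[0.029,-0.038,0,0,0,0,0],[0.029,-0.038,0,0,0,0,0],[0.029,-0.038,0,0,0,0,0],[0.029,-0.038,0,0,0,0,0],[0.029,-0.038,0,0,0,0,0],[0.029,-0.038,0,0,0,0,0],[0.029,-0.038,0,0,0,0,0],[0,0,0,0,0,0,0]]]}}

```text
time: 1.85
tool_pos: [0.5783, -0.0366, 0.3057]
orientation: [-3.138, -0.096, -0.0]
wrist_force: [-0.5, -0.5, 0.6]
finger_gap: -0.0001
grasp_force: 0.0
```

```bash
python3 - <<'E'
from h import *
np.set_printoptions(precision=4,suppress=True)
s=env.state();print(s["time"],s["tool_pos"],s["orientation"],s["joint_positions"])
C=cam("wrist");import pickle;pickle.dump(C,open("w1.pkl","wb"));cv2.imwrite("pics/w1.png",C[0][:,:,::-1])
E
```

```text
1.85 [ 0.5783 -0.0366  0.3057] [-3.138  -0.0956 -0.0002] [-0.2727  0.1309  1.4817  0.0021  1.5295  1.2371]
```

View pics/w1.png

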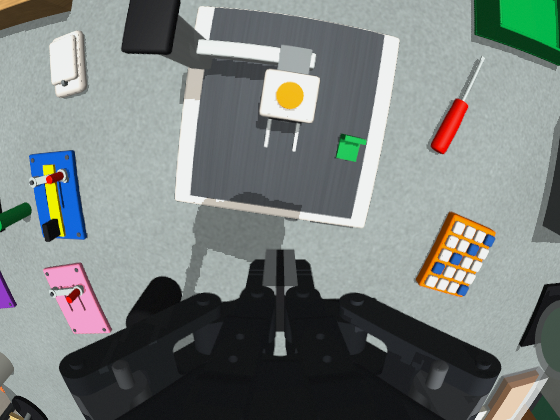

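Wrist view: button at (290,96), rail front ends at (266,147) and (296,149), bed front edge running from (190,197) to (355,217), bracket at (350,147) well right of the rails.

```bash
python3 - <<'E'
from h import *
import pickle
np.set_printoptions(precision=4,suppress=True)
C=pickle.load(open("w1.pkl","rb")); im=C[0]
b=blob(mask(im,8,30,box=(255,70,325,120)))[0]; B=on(C,[b],.166)[0]; print("button",b,B)
g=cv2.cvtColor(im,cv2.COLOR_RGB2GRAY).astype(int)
def line(P,name):
    vx,vy,x,y=cv2.fitLine(P[:,:2].astype(np.float32),cv2.DIST_HUBER,0,.0005,.001).ravel(); n=np.array([-vy,vx]);res=(P[:,:2]-[x,y])@n
    print(name,"angle",np.degrees(np.arctan2(vy,vx)),"pt",x,y,"rms",np.median(abs(res)),len(P)); return np.array([x,y]),np.array([vx,vy])
# right edge: scan from inside to white
def scan(starts,step,thr=150):
    out=[]
    for p in starts:
        p=np.array(p,float)
        for _ in range(60):
            q=p+step; 
            if g[int(q[1]),int(q[0])]>thr: out.append(p+np.array(step)*.5+.0); break
            p=q
    return np.array(out)
E1=on(C,scan([(371,y) for y in range(50,130,3)]+[(362,y) for y in range(165,200,3)],(1,0)),.055); line(E1,"right")
E2=on(C,scan([(215,y) for y in range(110,185,3)],(-1,0)),.055); line(E2,"left")
E3=on(C,scan([(x,190) for x in range(200,345,4)],(0,1)),.055); line(E3,"front")
# rails: per row bright runs between
for y in range(122,156,3): 
    r=g[y,255:310]; print(y,[255+i for i in np.where(r>130)[0]])
cv2.imwrite("pics/w1z.png",cv2.resize(im[60:160,240:340,::-1],None,fx=6,fy=6,interpolation=cv2.INTER_CUBIC))
E
```

```text
button [289.3466  94.9914] [ 0.6663 -0.0394  0.166 ]
right angle -3.0668733 pt 0.6543056 -0.14523017 rms 0.0010594545622608005 39
left angle -5.164825 pt 0.60499066 0.07037187 rms 0.00027015965819539176 25
front angle 84.85522 pt 0.5326348 -0.02973136 rms 0.0003051371541414667 37
122 [np.int64(268), np.int64(269), np.int64(270), np.int64(305), np.int64(306), np.int64(307), np.int64(308), np.int64(309)]
125 [np.int64(267), np.int64(268), np.int64(269), np.int64(270), np.int64(296), np.int64(297), np.int64(298), np.int64(299)]
128 [np.int64(266), np.int64(267), np.int64(268), np.int64(269), np.int64(296), np.int64(297), np.int64(298)]
131 [np.int64(266), np.int64(267), np.int64(268), np.int64(269), np.int64(295), np.int64(296), np.int64(297), np.int64(298)]
134 [np.int64(265), np.int64(266), np.int64(267), np.int64(268), np.int64(269), np.int64(295), np.int64(296), np.int64(297), np.int64(298)]
137 [np.int64(265), np.int64(266), np.int64(267), np.int64(268), np.int64(269), np.int64(294), np.int64(295), np.int64(296), np.int64(297)]
140 [np.int64(265), np.int64(266), np.int64(267), np.int64(268), np.int64(294), np.int64(295), np.int64(296), np.int64(297)]
143 [np.int64(264), np.int64(265), np.int64(266), np.int64(267), np.int64(268), np.int64(293), np.int64(294), np.int64(295), np.int64(296)]
146 [np.int64(264), np.int64(265), np.int64(266), np.int64(267), np.int64(293), np.int64(294), np.int64(295), np.int64(296)]
149 [np.int64(292), np.int64(293), np.int64(294), np.int64(295)]
152 []
155 []
```

View pics/w1z.png

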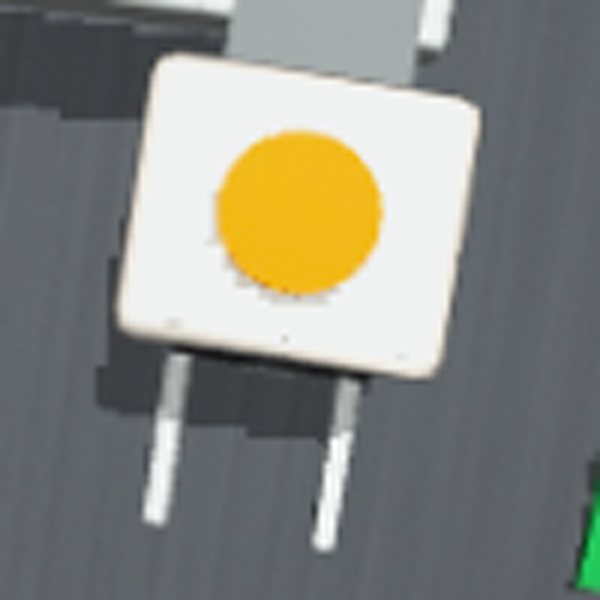

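>>> {"api": "carry_out", "payload": {"steps": [[[-0.006,-0.048,0,0,0,0,0],[-0.006,-0.048,0,0,0,0,0],[-0.006,-0.048,0,0,0,0,0],[-0.006,-0.048,0,0,0,0,0],[-0.006,-0.048,0,0,0,0,0],[-0.006,-0.048,0,0,0,0,0],[-0.006,-0.048,0,0,0,0,0],[0,-0.03,0,0,0,0,0]]]}}

```text
time: 2.7
tool_pos: [0.5137, 0.3234, 0.3065]
orientation: [-3.14, -0.087, 0.0]
wrist_force: [1.3, -1.2, 0.6]
finger_gap: -0.0003
grasp_force: 0.0
```

>>> {"api": "carry_out", "payload": {"steps": [[[0,0,0.02,0,0,0,0],[0,0,0,0,0,0,0]]]}}

```text
time: 2.9
tool_pos: [0.5135, 0.3208, 0.2834]
orientation: [3.138, 0.086, -0.008]
wrist_force: [-0.2, -0.9, -0.5]
finger_gap: -0.0003
grasp_force: 0.0
```

```bash
python3 - <<'E'
from h import *
np.set_printoptions(precision=4,suppress=True)
s=env.state();print(s["time"],s["tool_pos"],s["orientation"])
C=cam("wrist");import pickle;pickle.dump(C,open("w2.pkl","wb"));cv2.imwrite("pics/w2.png",C[0][:,:,::-1])
E
```

```text
2.9 [0.5135 0.3208 0.2834] [ 3.1381  0.086  -0.0078]
```

View pics/w2.png

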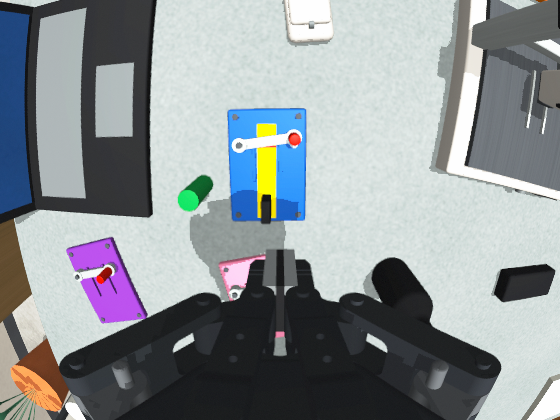

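Crop: button centred, head front face and the two rails clear, nothing between the rails. Second wrist view: hasp pivot at (239,146), knob at (294,139), handle at (266,208), cradle corners about (228,110)–(305,220), glue at (195,195).

```bash
python3 - <<'E'
from h import *
import pickle
np.set_printoptions(precision=4,suppress=True)
C=pickle.load(open("w1.pkl","rb"))
L=[];Rr=[]
g=cv2.cvtColor(C[0],cv2.COLOR_RGB2GRAY).astype(int)
for y in range(126,147):
    for lo,hi,o in((258,275,L),(288,303,Rr)):
        w=np.where(g[y,lo:hi]>130)[0]; o.append((lo+w.mean(),y))
for n,o in(("L",L),("R",Rr)):
    P=on(C,o,.060)[:,:2].astype(np.float32); v=cv2.fitLine(P,cv2.DIST_HUBER,0,.0005,.001).ravel(); print(n,np.degrees(np.arctan2(v[1],v[0])),v[2:], "y at x=.6444:",v[3]+(0.6444-v[2])*v[1]/v[0])
C=pickle.load(open("w2.pkl","rb"));im=C[0]
box=(215,95,320,235)
blue=mask(im,100,125,box=box); m=blob(blue)[2]
P=on(C,np.argwhere(m)[:,::-1],.012)[:,:2].astype(np.float32); r=cv2.minAreaRect(P*1000); print("cradle",r,cv2.boxPoints(r))
k,st,_=blob(mask(im,0,8,box=(280,125,305,150)))
print("knob",k,st,on(C,[k],.058))
ym=blob(mask(im,22,35,box=box))[2]
for sel,n in(((lambda p:p[:,1]>150),"lower"),((lambda p:p[:,1]<132),"upper")):
    p=np.argwhere(mask(im,22,35,box=box)>0)[:,::-1]; p=p[sel(p)]; W=on(C,p,.018)[:,:2].astype(np.float32)*1000
    print(n,cv2.minAreaRect(W),W.mean(0))
hm=cv2.inRange(cv2.cvtColor(im,cv2.COLOR_RGB2GRAY),0,40); kk=np.zeros_like(hm);kk[190:226,255:278]=255;hm&=kk
c,st,l=blob(hm); W=on(C,np.argwhere(l)[:,::-1],.052)[:,:2].astype(np.float32)*1000; print("handle",c,st,cv2.minAreaRect(W))
print("pivot",on(C,[[239,146]],.026))
z=cv2.resize(im[95:235,210:320,::-1],None,fx=4,fy=4,interpolation=cv2.INTER_CUBIC);cv2.imwrite("pics/w2z.png",z)
E
```

```text
L -4.2435603 [ 0.6211 -0.0186] y at x=.6444: -0.020321667
R -5.3134913 [ 0.6237 -0.0529] y at x=.6444: -0.054869954
cradle ((514.967529296875, 336.08056640625), (147.7559814453125, 98.19441986083984), 3.5216126441955566) [[438.2132 380.5471]
 [444.2448 282.5381]
 [591.7218 291.614 ]
 [585.6902 389.623 ]]
knob [293.9402 138.7179] [289 133  12  13 117] [[0.5558 0.3062 0.058 ]]
lower ((491.4013977050781, 336.045654296875), (87.29473876953125, 22.978666305541992), 2.9162397384643555) [498.1481 335.7285]
upper ((564.5369262695312, 339.4776306152344), (8.792335510253906, 22.347597122192383), 2.6944689750671387) [564.535 339.477]
handle [266.8613 207.3358] [262 195   9  28 137] ((470.0762023925781, 333.9993591308594), (34.04004669189453, 9.733145713806152), 2.5672194957733154)
pivot [[0.5408 0.3713 0.026 ]]
```

View pics/w2z.png

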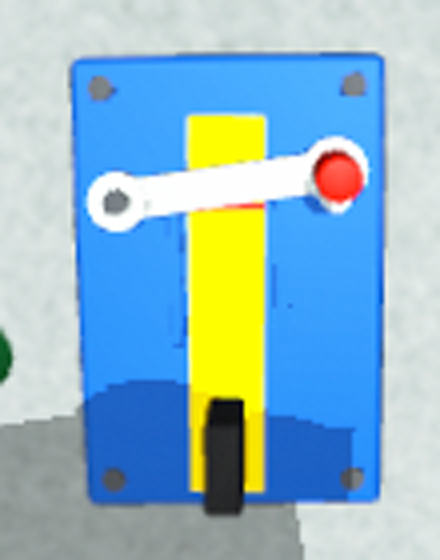

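Zoomed crop: hasp at about 0.17 rad, pivot left, knob right at (338,175), gauge straight in the ribs with the line just under the bar. The measured sizes match (cradle 148x98 mm, pivot within 2 mm of its expected place). Now I lower the shut fingers behind the knob.

>>> {"api": "carry_out", "payload": {"steps": [[[0.012,0.018,0.02,0,0,0,0],[0,0,0.05,0,0,0,0],[0,0,0.05,0,0,0,0],[0,0,0.05,0,0,0,0],[0,0,0.05,0,0,0,0],[0,0,0.025,0,0,0,0],[0,0,0,0,0,0,0],[0,0,0,0,0,0,0]]]}}

```text
time: 3.75
tool_pos: [0.5291, 0.3037, 0.0429]
orientation: [-3.14, -0.083, -0.003]
wrist_force: [0.1, 0.5, -0.3]
finger_gap: -0.0002
grasp_force: 0.0
```

>>> {"api": "carry_out", "payload": {"steps": [[[0,0,0.005,0,0,0,0],[0.0085,0.004,0,0,0,0,0],[0.011,0,0,0,0,0,0],[0.0105,-0.001,0,0,0,0,0],[0.01,-0.0035,0,0,0,0,0],[0.01,-0.0035,0,0,0,0,0],[0.0085,-0.0065,0,0,0,0,0],[0.0085,-0.0065,0,0,0,0,0]]]}}

```text
time: 4.55
tool_pos: [0.5952, 0.3251, 0.0377]
orientation: [-3.14, -0.085, -0.003]
wrist_force: [-1.5, -0.7, -0.5]
finger_gap: 0.0001
grasp_force: 0.3
```

>>> {"api": "carry_out", "payload": {"steps": [[[0.009,-0.011,0,0,0,0,0],[0.005,-0.0095,0,0,0,0,0],[0.003,-0.008,0,0,0,0,0],[0,0,0,0,0,0,0]]]}}

```text
time: 4.95
tool_pos: [0.6102, 0.3553, 0.0374]
orientation: [-3.139, -0.087, -0.003]
wrist_force: [0.2, -0.4, -0.0]
finger_gap: 0.0002
grasp_force: 0.0
```

>>> {"api": "carry_out", "payload": {"steps": [[[0,0.008,0,0,0,0,0],[0,0.012,-0.01,0,0,0,0],[0,0,-0.05,0,0,0,0],[0,0,-0.05,0,0,0,0],[-0.04,0,-0.02,0,0,0,0.5],[-0.04,0,0,0,0,0,0.5],[0,0,0,0,0,0,0.5],[0,0,0,0,0,0,0.5]]]}}

```text
time: 5.75
tool_pos: [0.5298, 0.329, 0.1668]
orientation: [3.14, 0.085, 0.001]
wrist_force: [0.5, -1.2, -0.3]
finger_gap: 0.0427
grasp_force: 0.0
```

```bash
python3 - <<'E'
from h import *
np.set_printoptions(precision=4,suppress=True)
s=env.state();print(s["time"],s["tool_pos"],s["orientation"],s["finger_gap"])
C=cam("wrist");import pickle;pickle.dump(C,open("w3.pkl","wb"));cv2.imwrite("pics/w3.png",C[0][:,:,::-1])
E
```

```text
5.75 [0.5298 0.329  0.1668] [3.1401 0.0853 0.0006] 0.04268529727978578
```

View pics/w3.png

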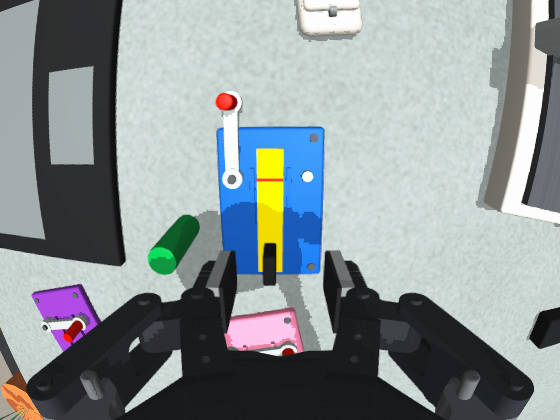

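The hasp now lies along cradle +x (pivot (232,179), knob (226,101)). The gauge is undisturbed, with handle at (270,262) and line at (270,180).

```bash
python3 - <<'E'
from h import *
import pickle
np.set_printoptions(precision=4,suppress=True)
C=pickle.load(open("w3.pkl","rb"));im=C[0];box=(210,115,330,280)
k,_,_=blob(mask(im,0,6,box=(210,90,245,115)));K=on(C,[k],.058)[0];P=on(C,[[232,179.5]],.026)[0]
d=K-P;print("knob",K,"piv",P,np.linalg.norm(d[:2]),"theta",np.arctan2(d[1],d[0])+np.pi/2-.058)
m=mask(im,22,35,box=box);p=np.argwhere(m>0)[:,::-1]
W=on(C,p,.018)[:,:2]
# centre line by row bins, only rows above handle
rows=[r for r in range(150,235) if (p[:,1]==r).any() and abs(r-180)>3]
mid=np.array([[(p[p[:,1]==r,0].min()+p[p[:,1]==r,0].max())/2,r] for r in rows]);wid=[np.ptp(p[p[:,1]==r,0])+1 for r in rows];print(wid[::12])
M=on(C,mid,.018)[:,:2].astype(np.float32);v=cv2.fitLine(M,cv2.DIST_HUBER,0,.0005,.001).ravel();print("yaw",np.degrees(np.arctan2(v[1],v[0])),v[2:], "y at .466",v[3]+(.466-v[2])*v[1]/v[0])
print("tip",on(C,[[270,rows[0]-.5]],.018),"butt?",p[:,1].max(),on(C,[[270,p[:,1].max()+.5]],.018))
l,st,_=blob(mask(im,0,10,s0=100,box=(258,172,284,188)));print("line",l,st,on(C,[l],.018))
hm=cv2.inRange(cv2.cvtColor(im,cv2.COLOR_RGB2GRAY),0,45);kk=np.zeros_like(hm);kk[236:290,260:280]=255
c,st,ll=blob(hm&kk);print("handle",st)
q=np.argwhere(ll)[:,::-1];print([(r,q[q[:,1]==r,0].min(),q[q[:,1]==r,0].max()) for r in range(st[1],st[1]+st[3],4)])
print(on(C,[[c[0],st[1]+st[3]]],.052))
E
```

```text
knob [0.6094 0.3742 0.058 ] piv [0.5413 0.3718 0.026 ] 0.06812187440021349 theta 1.5473613967952227
[np.int64(26), np.int64(26), np.int64(26), np.int64(25), np.int64(26), np.int64(25), np.int64(24)]
yaw 2.8440094 [0.5299 0.338 ] y at .466 0.33478305
tip [[0.5687 0.3394 0.018 ]] butt? 271 [[0.4475 0.334  0.018 ]]
line [270.  179.5] [258 179  25   2  50] [[0.5413 0.3381 0.018 ]]
handle [263 244  13  41 490]
[(244, np.int64(265), np.int64(275)), (248, np.int64(264), np.int64(275)), (252, np.int64(264), np.int64(275)), (256, np.int64(264), np.int64(275)), (260, np.int64(264), np.int64(275)), (264, np.int64(264), np.int64(275)), (268, np.int64(264), np.int64(275)), (272, np.int64(263), np.int64(275)), (276, np.int64(264), np.int64(275)), (280, np.int64(264), np.int64(275)), (284, np.int64(264), np.int64(274))]
[[0.4518 0.3338 0.052 ]]
```

>>> {"api": "carry_out", "payload": {"steps": [[[-0.032,-0.0045,0,0,0,0,0.5],[-0.0325,-0.0045,0,0,0,0,0.5],[0,0,0.04,0,0,0,0.5],[0,0,0.04,0,0,0,0.5],[0,0,0.03,0,0,0,0.5],[0,0,0.03,0,0,0,0.5],[0,0,0,0,0,0,0.5],[0,0,0,0,0,0,0.5]]]}}

```text
time: 6.6
tool_pos: [0.4667, 0.3354, 0.0268]
orientation: [-3.14, -0.085, -0.001]
wrist_force: [0.3, -0.2, 1.0]
finger_gap: 0.0424
grasp_force: 0.0
```

>>> {"api": "carry_out", "payload": {"steps": [[[0,0,0.002,0,0,0,0.5],[0,0,0,0,0,0,0],[0,0,0,0,0,0,0],[0,0,0,0,0,0,0],[0,0,0,0,0,0,0]]]}}

```text
time: 7.1
tool_pos: [0.4665, 0.336, 0.0258]
orientation: [-3.14, -0.086, -0.004]
wrist_force: [-1.1, -0.6, 5.9]
finger_gap: 0.0111
grasp_force: 59.6
```

>>> {"api": "carry_out", "payload": {"steps": [[[0,0,-0.01,0,0,0,0],[0,0,-0.03,0,0,0,0],[0,0,-0.05,0,0,0,0],[0,0,-0.05,0,0,0,0],[0,0,0,0,0,0,0],[0,0,0,0,0,0,0]]]}}

```text
time: 7.7
tool_pos: [0.4662, 0.3359, 0.1662]
orientation: [-3.139, -0.086, -0.005]
wrist_force: [-0.3, -0.0, -0.3]
finger_gap: 0.0111
grasp_force: 58.8
```

```bash
python3 - <<'E'
from h import *
import pickle
np.set_printoptions(precision=4,suppress=True)
s=env.state();print(s["time"],s["tool_pos"],s["orientation"],s["finger_gap"],s["grasp_force"],s["joint_positions"])
C=cam("wrist");pickle.dump(C,open("w4.pkl","wb"));cv2.imwrite("pics/w4.png",C[0][:,:,::-1])
E
```

```text
7.7 [0.4662 0.3359 0.1662] [-3.1391 -0.086  -0.005 ] 0.011084748077204167 58.75106155872345 [0.4142 0.2116 1.6685 0.0001 1.258  1.9302]
```

View pics/w4.png

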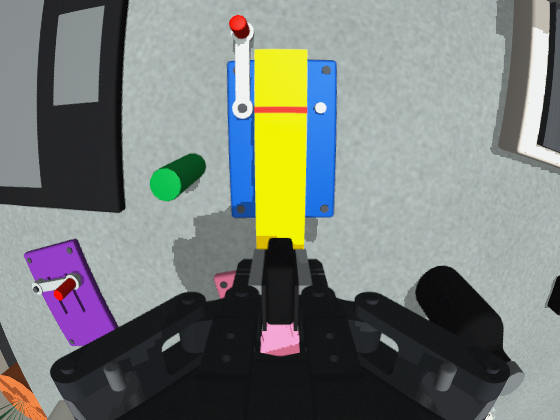

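The gauge is held by its handle (gap 11 mm, 59 N), blade forward, with the line at about (280,109) and the tip at row 49. Next I measure it in the tool frame.

```bash
python3 - <<'E'
from h import *
import pickle
np.set_printoptions(precision=4,suppress=True)
C=pickle.load(open("w4.pkl","rb"));im=C[0]
T=np.array(env.camera_info("wrist")["tool_from_camera"]);Ct=(im,C[1],T[:3,3],T[:3,:3],True)
hsv=cv2.cvtColor(im,cv2.COLOR_RGB2HSV)
red=mask(im,0,8,s0=130,box=(250,95,312,125));p=np.argwhere(red>0)[:,::-1];
cols=range(258,304,4);lo=np.array([[x,p[p[:,0]==x,1].max()+.5] for x in cols]);hi=np.array([[x,p[p[:,0]==x,1].min()-.5] for x in cols])
y=mask(im,22,35,box=(245,40,315,235));q=np.argwhere(y>0)[:,::-1]
tip=np.array([[x,q[q[:,0]==x,1].min()-.5] for x in cols])
rows=[r for r in range(56,230,6) if abs(r-109)>6]
L=np.array([[q[q[:,1]==r,0].min()-.5,r] for r in rows]);Rr=np.array([[q[q[:,1]==r,0].max()+.5,r] for r in rows])
for z in(.004,.008,.012):
    near,far,t=[on(Ct,a,z)[:,0].mean() for a in(lo,hi,tip)]
    l=on(Ct,L,z);r=on(Ct,Rr,z);mid=(l+r)/2;c=np.polyfit(mid[:,0],mid[:,1],1)
    print(z,"near",near,"far",far,"tip",t,"tip-near",t-near,"width",np.median(r[:,1]-l[:,1]),(r[:,1]-l[:,1])[[0,-1]],"mid y=",c,np.degrees(np.arctan(c[0])))
E
```

```text
0.004 near 0.07340783683340762 far 0.07570989926983333 tip 0.10186311541452799 tip-near 0.02845527858112036 width 0.022827672579352712 [0.0231 0.0232] mid y= [ 0.0046 -0.    ] 0.2625888791895185
0.008 near 0.07340253475865172 far 0.07576819150069497 tip 0.10264388831927183 tip-near 0.029241353560620117 width 0.02345828535665119 [0.0238 0.0239] mid y= [ 0.0046 -0.    ] 0.262588879189519
0.012 near 0.0733972326838958 far 0.07582648373155662 tip 0.10342466122401571 tip-near 0.030027428540119916 width 0.02408889813394967 [0.0244 0.0245] mid y= [0.0046 0.    ] 0.26258887918951845
```

>>> {"api": "carry_out", "payload": {"steps": [[[0,0,0,0,0,8.0,0],[0.007,0.044,0,0,0,0,0],[0.007,0.045,0,0,0,0,0],[0.007,0.045,0,0,0,0,0],[0.007,0.045,0,0,0,0,0],[0.007,0.045,0,0,0,0,0],[0.007,0.045,0,0,0,0,0],[0.007,0.045,0,0,0,0,0]]]}}

```text
time: 8.55
tool_pos: [0.4858, 0.0171, 0.1621]
orientation: [-3.138, 0.133, 0.007]
wrist_force: [0.8, -0.7, 0.0]
finger_gap: 0.0107
grasp_force: 58.9
```

>>> {"api": "carry_out", "payload": {"steps": [[[0.007,0.043,0,0,0,0,0],[0,0,0.03,0,0,0,0],[0,0,0.03,0,0,0,0],[0,0,0,0,0,0,0],[0,0,0,0,0,0,0]]]}}

```text
time: 9.05
tool_pos: [0.4895, -0.0244, 0.103]
orientation: [-3.138, 0.133, 0.006]
wrist_force: [-0.2, -0.3, -0.4]
finger_gap: 0.0111
grasp_force: 58.9
```

```bash
python3 - <<'E'
from h import *
import pickle
np.set_printoptions(precision=4,suppress=True)
C=pickle.load(open("w1.pkl","rb"));print("head front top edge",on(C,[[260,115],[286.7,119],[313.3,122.8]],.160))
s=env.state();print(s["time"],s["tool_pos"],s["orientation"],s["finger_gap"])
C=cam("wrist");pickle.dump(C,open("w5.pkl","wb"));cv2.imwrite("pics/w5.png",cv2.resize(C[0][0:260,180:420,::-1],None,fx=2.3,fy=2.3,interpolation=cv2.INTER_CUBIC))
E
```

```text
head front top edge [[ 0.6475 -0.0152  0.16  ]
 [ 0.6453 -0.0386  0.16  ]
 [ 0.6436 -0.0621  0.16  ]]
9.05 [ 0.4895 -0.0244  0.103 ] [-3.1377  0.1332  0.0063] 0.011084123522017226
```

View pics/w5.png

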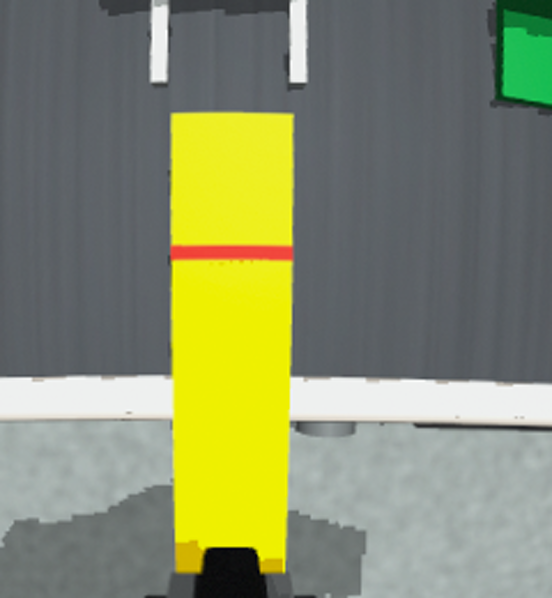

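The blade points into the gap between the rails (rail ends at crop (159,82) and (298,82), blade 170–294). The bracket is clear at the right. Next I compute the lateral offset and the remaining distance.

```bash
python3 - <<'E'
from h import *
import pickle
np.set_printoptions(precision=4,suppress=True)
C=pickle.load(open("w5.pkl","rb"));im=C[0];g=cv2.cvtColor(im,cv2.COLOR_RGB2GRAY).astype(int)
T=np.array(env.camera_info("wrist")["tool_from_camera"])
s=env.state();Rt=R.from_rotvec(s["orientation"]).as_matrix();p0=s["tool_pos"]
L=[];Q=[]
for y in range(6,33,2):
    for lo,hi,o in((236,260,L),(297,322,Q)):
        w=np.where(g[y,lo:hi]>150)[0]
        if len(w)>3:o.append((lo+w.mean(),y,len(w)))
L=np.array(L);Q=np.array(Q);print(len(L),L[:,2],Q[:,2])
tl=(on(C,L[:,:2],.060)-p0)@Rt;tq=(on(C,Q[:,:2],.060)-p0)@Rt
a=np.polyfit(tl[:,0],tl[:,1],1);b=np.polyfit(tq[:,0],tq[:,1],1);print("rails tool y(x)",a,b,"mid",(a+b)/2,"sep",b[1]-a[1]+(b[0]-a[0])*.15,"deg",np.degrees((a[0]+b[0])/2))
e=[(248,36),(309,36)];print("rail ends tool",(on(C,e,.060)-p0)@Rt)
fe=[(x,next(r for r in range(150,190) if g[r,x]>150)-.5) for x in list(range(200,250,6))+list(range(312,360,6))]
f=(on(C,fe,.055)-p0)@Rt;c=np.polyfit(f[:,1],f[:,0],1);print("front bed edge x at y=0:",c[1],"deg",np.degrees(-c[0]))
M=np.array([.645,-.0375,.055]);print("mouth tool",(M-p0)@Rt)
E
```

```text
14 [7. 7. 7. 7. 7. 7. 7. 8. 8. 8. 8. 8. 8. 8.] [7. 7. 8. 8. 8. 8. 8. 8. 7. 7. 8. 8. 8. 8.]
rails tool y(x) [ 0.0176 -0.0194] [0.0004 0.0165] mid [ 0.009  -0.0015] sep 0.03333743722875037 deg 0.5147263843374724
rail ends tool [[ 0.1156 -0.0176  0.0444]
 [ 0.1156  0.0163  0.0443]]
front bed edge x at y=0: 0.04180565304876544 deg 0.5193863195160142
mouth tool [ 0.1548 -0.0002  0.0493]
```

>>> {"api": "carry_out", "payload": {"steps": [[[0,-0.001,0.01,0,0,0.2,0],[0,0,0.01,0,0,0,0],[0,0,0.009,0,0,0,0],[0.015,0,0,0,0,0,0],[0.015,0,0,0,0,0,0],[0,0,0,0,0,0,0]]]}}

```text
time: 9.7
tool_pos: [0.5221, -0.0269, 0.0751]
orientation: [3.138, -0.139, 0.002]
wrist_force: [-0.0, -0.0, -1.0]
finger_gap: 0.0112
grasp_force: 58.9
```

>>> {"api": "carry_out", "payload": {"steps": [[[0,0,0.001,0,0,0,0],[0,0,0.001,0,0,0,0],[0,0,0,0,0,0,0]]]}}

```text
time: 10.0
tool_pos: [0.5201, -0.0264, 0.0729]
orientation: [-3.138, 0.139, 0.002]
wrist_force: [-0.1, 0.3, -0.8]
finger_gap: 0.0109
grasp_force: 58.9
```

>>> {"api": "carry_out", "payload": {"steps": [[[0,0,0.001,0,0,0,0],[0,0,0,0,0,0,0]]]}}

```text
time: 10.2
tool_pos: [0.5206, -0.0265, 0.0722]
orientation: [-3.138, 0.139, 0.0]
wrist_force: [0.0, 1.0, -0.0]
finger_gap: 0.011
grasp_force: 58.9
```

>>> {"api": "carry_out", "payload": {"steps": [[[0,0,0.001,0,0,0,0],[0,0,0,0,0,0,0]]]}}

```text
time: 10.4
tool_pos: [0.5208, -0.0266, 0.0712]
orientation: [-3.138, 0.139, 0.0]
wrist_force: [0.2, -0.2, -1.1]
finger_gap: 0.0109
grasp_force: 58.9
```

>>> {"api": "carry_out", "payload": {"steps": [[[0,0,0.001,0,0,0,0],[0,0,0,0,0,0,0]]]}}

```text
time: 10.6
tool_pos: [0.5208, -0.0266, 0.0702]
orientation: [-3.138, 0.139, 0.0]
wrist_force: [-0.3, -0.3, -0.7]
finger_gap: 0.0113
grasp_force: 58.9
```

>>> {"api": "carry_out", "payload": {"steps": [[[0,0,0.001,0,0,0,0],[0,0,0,0,0,0,0]]]}}

```text
time: 10.8
tool_pos: [0.5208, -0.0266, 0.0691]
orientation: [-3.138, 0.139, 0.0]
wrist_force: [0.4, -0.2, -0.5]
finger_gap: 0.0114
grasp_force: 58.9
```

>>> {"api": "carry_out", "payload": {"steps": [[[0,0,0.0005,0,0,0,0],[0,0,0,0,0,0,0]]]}}

```text
time: 11.0
tool_pos: [0.521, -0.0266, 0.0689]
orientation: [3.139, -0.139, 0.0]
wrist_force: [-1.0, -0.7, 0.6]
finger_gap: 0.0109
grasp_force: 59.1
```

>>> {"api": "carry_out", "payload": {"steps": [[[0.01,0,0,0,0,0,0],[0.01,0,0,0,0,0,0],[0.01,0,0,0,0,0,0],[0.01,0,0,0,0,0,0],[0.005,0,0,0,0,0,0],[0,0,0,0,0,0,0],[0,0,0,0,0,0,0]]]}}

```text
time: 11.7
tool_pos: [0.566, -0.0306, 0.0688]
orientation: [3.138, -0.139, 0.001]
wrist_force: [0.1, 0.6, 0.3]
finger_gap: 0.0109
grasp_force: 59.1
```

```bash
python3 - <<'E'
from h import *
import pickle
np.set_printoptions(precision=4,suppress=True)
s=env.state();print(s["time"],s["tool_pos"],s["orientation"],s["wrist_force"])
C=cam("wrist");pickle.dump(C,open("w6.pkl","wb"));cv2.imwrite("pics/w6.png",cv2.resize(C[0][0:260,180:420,::-1],None,fx=2.3,fy=2.3,interpolation=cv2.INTER_CUBIC))
T=np.array(env.camera_info("wrist")["tool_from_camera"]);Ct=(C[0],C[1],T[:3,3],T[:3,:3],True)
p=np.argwhere(mask(C[0],0,8,s0=130,box=(250,95,312,125))>0)[:,::-1]
if len(p): print("line",p.min(0),p.max(0),on(Ct,[[280,p[:,1].max()+.5]],.008))
print("mouth px",proj(C,[[.645,-.0375,.061],[.645,-.0375,.07],[.645,-.0375,.16]]))
E
```

```text
11.7 [ 0.566  -0.0306  0.0688] [ 3.1385 -0.1389  0.0005] [0.0841 0.5525 0.2724]
line [254 107] [307 112] [[0.073  0.0002 0.008 ]]
mouth px [[279.2853  98.631 ]
 [279.294   97.8111]
 [279.5541  73.3835]]
```

View pics/w6.png

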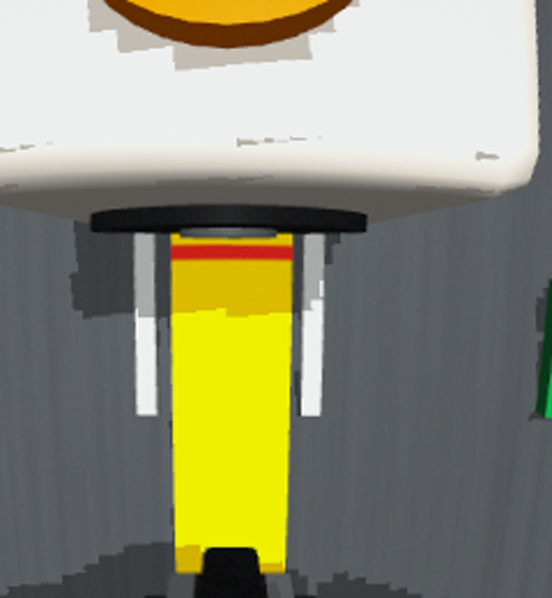

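```bash
python3 - <<'E'
from h import *
import pickle
np.set_printoptions(precision=4,suppress=True)
C=pickle.load(open("w6.pkl","rb"));im=C[0];g=cv2.cvtColor(im,cv2.COLOR_RGB2GRAY).astype(int)
T=np.array(env.camera_info("wrist")["tool_from_camera"]);Ct=(im,C[1],T[:3,3],T[:3,:3],True)
for x in(241,243,245,312,315,318):
    col=g[150:200,x]; i=np.argmin(np.diff(col)); print(x,150+i+.5,on(Ct,[[x,150+i+.5]],.0088)[0])
for x in(262,280,298): print("line",on(Ct,[[x,112.5]],.0078)[0])
for r in(160,170): 
    w=np.where(g[r,230:330]>140)[0]+230; print(r,w[np.r_[True,np.diff(w)>1]],w[np.r_[np.diff(w)>1,True]])
s=env.state();print(s["tool_pos"])
E
```

```text
241 180.5 [ 0.0413 -0.0182  0.0088]
243 180.5 [ 0.0413 -0.0173  0.0088]
245 180.5 [ 0.0413 -0.0163  0.0088]
312 180.5 [0.0413 0.0153 0.0088]
315 180.5 [0.0413 0.0167 0.0088]
318 180.5 [0.0413 0.0182 0.0088]
line [ 0.0731 -0.0079  0.0078]
line [0.073  0.0002 0.0078]
line [0.073  0.0083 0.0078]
160 [239 254 311] [247 305 319]
170 [239 255 311] [247 305 319]
[ 0.5658 -0.0306  0.0689]
```

>>> {"api": "carry_out", "payload": {"steps": [[[0.003,-0.0003,0,0,0,0,0],[0.003,-0.0003,0,0,0,0,0],[0,0,0,0,0,0,0],[0,0,0,0,0,0,0]]]}}

```text
time: 12.15
tool_pos: [0.5719, -0.0305, 0.0688]
orientation: [3.138, -0.139, 0.001]
wrist_force: [0.7, -0.1, 1.3]
finger_gap: 0.0108
grasp_force: 59.1
```

```bash
python3 - <<'E'
from h import *
import pickle
np.set_printoptions(precision=4,suppress=True)
C=cam("wrist");im=C[0];g=cv2.cvtColor(im,cv2.COLOR_RGB2GRAY).astype(int);pickle.dump(C,open("w7.pkl","wb"))
T=np.array(env.camera_info("wrist")["tool_from_camera"]);Ct=(im,C[1],T[:3,3],T[:3,:3],True)
for x in(243,315):
    col=g[150:220,x]; i=np.argmin(np.diff(col)); print(x,150+i+.5,on(Ct,[[x,150+i+.5]],.0088)[0])
p=np.argwhere(mask(im,0,8,s0=130,box=(250,90,312,125))>0)[:,::-1]; print(p.min(0),p.max(0),on(Ct,[[280,p[:,1].max()+.5]],.0078))
s=env.state();print(s["tool_pos"],s["wrist_force"])
E
```

```text
243 192.5 [ 0.0354 -0.0174  0.0088]
315 192.5 [0.0354 0.0169 0.0088]Traceback (most recent call last):
  File "<stdin>", line 8, in <module>
    return umr_minimum(a, axis, None, out, keepdims, initial, where)
ValueError: zero-size array to reduction operation minimum which has no identity
```

The line passed under the fan on the head's front. The rail-end reference puts the mouth at tool x 0.0734 against the line's 0.0730–0.0734, so it is level. I release and rise.

>>> {"api": "carry_out", "payload": {"steps": [[[0,0,0,0,0,0,0.2],[0,0,0,0,0,0,0.4],[0,0,0,0,0,0,0.4],[0,0,0,0,0,0,0.4],[0,0,-0.01,0,0,0,0.4],[0,0,-0.03,0,0,0,0.4],[0,0,-0.04,0,0,0,0.4],[0,0,-0.04,0,0,0,0.4]]]}}

```text
time: 13.0
tool_pos: [0.5714, -0.0304, 0.1906]
orientation: [-3.138, 0.139, 0.001]
wrist_force: [1.7, 0.6, -1.1]
finger_gap: 0.0341
grasp_force: 0.0
```

>>> {"api": "carry_out", "payload": {"steps": [[[0,0,-0.03,0,0,0,0],[0,0,0,0,0,0,0],[0,0,0,0,0,0,0]]]}}

```text
time: 13.3
tool_pos: [0.5722, -0.0306, 0.22]
orientation: [3.138, -0.139, 0.003]
wrist_force: [-0.2, -0.3, -0.5]
finger_gap: 0.0
grasp_force: 0.0
```

```bash
python3 - <<'E'
from h import *
import pickle
np.set_printoptions(precision=4,suppress=True)
s=env.state();print(s["time"],s["tool_pos"],s["orientation"],s["finger_gap"])
C=cam("wrist");im=C[0];pickle.dump(C,open("w8.pkl","wb"));cv2.imwrite("pics/w8.png",im[:,:,::-1])
E
```

```text
13.3 [ 0.5722 -0.0306  0.22  ] [ 3.138  -0.1388  0.0034] 7.57208810939598e-06
```

View pics/w8.png

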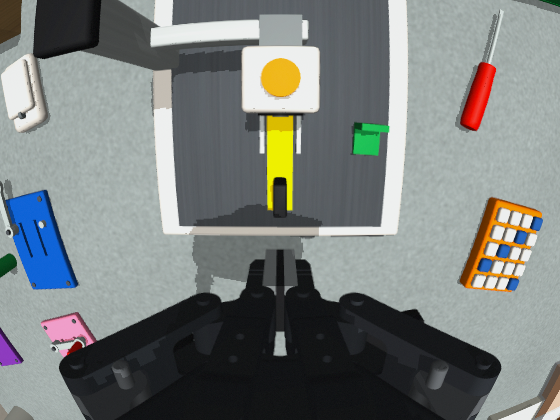

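That was my 11th picture, one over the limit of ten, so I will view no more and check by numbers only. It shows the gauge free between the rails (handle (280,197), blade end row ~210), and the bracket still in place.

```bash
python3 - <<'E'
from h import *
import pickle
np.set_printoptions(precision=4,suppress=True)
C=pickle.load(open("w8.pkl","rb"));im=C[0];g=cv2.cvtColor(im,cv2.COLOR_RGB2GRAY).astype(int)
q=np.argwhere(mask(im,20,35,box=(255,112,305,225))>0)[:,::-1]
butt=[(x,q[q[:,0]==x,1].max()+.5) for x in(270,271,290,291) if (q[:,0]==x).any()]
B=on(C,butt,.061).mean(0);print("butt",butt,B)
E=[]
for x in(262,263,297,298,299):
    col=g[140:170,x]; i=np.argmin(np.diff(col));E.append((x,140+i+.5))
Rw=on(C,E,.060);print("rail ends",E,Rw.mean(0),"separation along axis (want .055):",(Rw.mean(0)-B)[:2]@[.996,-.091])
rows=range(125,172,4);mid=np.array([[(q[q[:,1]==r,0].min()+q[q[:,1]==r,0].max())/2,r] for r in rows]);W=on(C,mid,.061)
v=np.polyfit(W[:,0],W[:,1],1);print("gauge yaw",np.degrees(v[0]),"y at .6447",np.polyval(v,.6447))
b=blob(mask(im,8,30,box=(255,50,310,105)))[0];print("button",b,on(C,[b],.166))
E
```

```text
butt [(270, np.float64(209.5)), (271, np.float64(210.5)), (290, np.float64(210.5)), (291, np.float64(210.5))] [ 0.5519 -0.0299  0.061 ]
rail ends [(262, np.float64(153.5)), (263, np.float64(153.5)), (297, np.float64(153.5)), (298, np.float64(153.5)), (299, np.float64(153.5))] [ 0.6063 -0.0378  0.06  ] separation along axis (want .055): 0.054942504541316356
gauge yaw -4.6228311241955335 y at .6447 -0.036892396564089255
button [280.1751  77.1918] [[ 0.666  -0.0394  0.166 ]]
```

>>> {"api": "carry_out", "payload": {"steps": [[[0.031,0,0,0,0,0,0],[0.031,0,0,0,0,0,0],[0.032,0,0,0,0,0,0],[0,0,0.02,0,0,0,0],[0,0,0.02,0,0,0,0],[0,0,0,0,0,0,0],[0,0,0,0,0,0,0]]]}}

```text
time: 14.05
tool_pos: [0.6644, -0.0386, 0.1773]
orientation: [-3.138, 0.139, 0.005]
wrist_force: [-0.0, 0.6, 1.2]
finger_gap: -0.0
grasp_force: 0.0
```

>>> {"api": "carry_out", "payload": {"steps": [[[0,0,0.005,0,0,0,0],[0,0,0.005,0,0,0,0],[0,0,0.002,0,0,0,0],[0,0,0,0,0,0,0]]]}}

```text
time: 14.45
tool_pos: [0.6652, -0.0388, 0.1666]
orientation: [-3.138, 0.139, 0.001]
wrist_force: [-0.3, -1.0, 1.3]
finger_gap: 0.0005
grasp_force: 0.0
```

>>> {"api": "carry_out", "payload": {"steps": [[[0,0,0.0015,0,0,0,0],[0,0,0.0015,0,0,0,0],[0,0,0,0,0,0,0]]]}}

```text
time: 14.75
tool_pos: [0.6653, -0.0388, 0.1637]
orientation: [-3.138, 0.139, 0.0]
wrist_force: [0.2, -0.2, -0.5]
finger_gap: -0.0002
grasp_force: 0.0
```

>>> {"api": "carry_out", "payload": {"steps": [[[0,0,0.0015,0,0,0,0],[0,0,0.0015,0,0,0,0],[0,0,0,0,0,0,0]]]}}

```text
time: 15.05
tool_pos: [0.6655, -0.0388, 0.1616]
orientation: [3.138, -0.139, 0.001]
wrist_force: [-2.7, 0.3, 4.3]
finger_gap: 0.0001
grasp_force: 2.3
```

>>> {"api": "carry_out", "payload": {"steps": [[[0,0,0.001,0,0,0,0],[0,0,0,0,0,0,0]]]}}

```text
time: 15.25
tool_pos: [0.6655, -0.0388, 0.1605]
orientation: [3.138, -0.139, 0.001]
wrist_force: [-2.4, 0.2, 3.8]
finger_gap: 0.0002
grasp_force: 2.4
```

>>> {"api": "carry_out", "payload": {"steps": [[[0,0,0.001,0,0,0,0],[0,0,0,0,0,0,0]]]}}

```text
time: 15.45
tool_pos: [0.6655, -0.0388, 0.1593]
orientation: [3.138, -0.139, 0.0]
wrist_force: [-1.7, -0.1, 4.4]
finger_gap: -0.0002
grasp_force: 2.4
```

>>> {"api": "carry_out", "payload": {"steps": [[[0,0,0.001,0,0,0,0],[0,0,0.001,0,0,0,0],[0,0,0,0,0,0,0]]]}}

```text
time: 15.75
tool_pos: [0.6655, -0.0388, 0.1572]
orientation: [3.138, -0.139, 0.001]
wrist_force: [-2.5, 0.5, 3.7]
finger_gap: 0.0002
grasp_force: 2.3
```

>>> {"api": "carry_out", "payload": {"steps": [[[0,0,0.001,0,0,0,0],[0,0,0.001,0,0,0,0],[0,0,0,0,0,0,0]]]}}

```text
time: 16.05
tool_pos: [0.6655, -0.0388, 0.157]
orientation: [3.138, -0.139, 0.001]
wrist_force: [-6.2, 1.9, 13.3]
finger_gap: -0.0003
grasp_force: 6.2
```

>>> {"api": "carry_out", "payload": {"steps": [[[0,0,0.001,0,0,0,0],[0,0,0,0,0,0,0]]]}}

```text
time: 16.25
tool_pos: [0.6656, -0.0389, 0.157]
orientation: [3.138, -0.138, 0.001]
wrist_force: [-9.0, 1.5, 16.9]
finger_gap: 0.0
grasp_force: 8.3
```

The head has stopped at z = 0.157, which is 0.166 − 9 mm, with the force rising: it rests on the blade. I retreat.

>>> {"api": "carry_out", "payload": {"steps": [[[0,0,-0.003,0,0,0,0],[0,0,-0.01,0,0,0,0],[0,0,-0.04,0,0,0,0],[-0.045,0,-0.01,0,0,0,0],[-0.049,0,0,0,0,0,0],[0,0,0,0,0,0,0],[0,0,0,0,0,0,0],[0,0,0,0,0,0,0]]]}}

```text
time: 17.05
tool_pos: [0.573, -0.0309, 0.2176]
orientation: [3.138, -0.139, 0.003]
wrist_force: [0.4, -0.6, 0.6]
finger_gap: 0.0001
grasp_force: 0.0
```

```bash
python3 - <<'E'
from h import *
import pickle
np.set_printoptions(precision=4,suppress=True)
s=env.state();print(s["time"],s["tool_pos"],s["wrist_force"])
C=cam("wrist");im=C[0];g=cv2.cvtColor(im,cv2.COLOR_RGB2GRAY).astype(int)
q=np.argwhere(mask(im,20,35,box=(255,112,305,225))>0)[:,::-1]
B=on(C,[(x,q[q[:,0]==x,1].max()+.5) for x in(270,271,290,291) if (q[:,0]==x).any()],.061).mean(0)
E=[]
for x in(262,263,297,298,299):
    col=g[140:170,x]; i=np.argmin(np.diff(col));E.append((x,140+i+.5))
Rw=on(C,E,.060);print("butt",B,"rail",Rw.mean(0),"sep (.055):",(Rw.mean(0)-B)[:2]@[.996,-.091])
m=mask(im,8,30,box=(255,50,310,105));b,st,_=blob(m);print("button",b,"area",st[4],on(C,[b],.157))
C8=pickle.load(open("w8.pkl","rb"));
def gb(c): r=blob(mask(c[0],50,75,box=(340,110,400,165)));return on(c,[r[0]],.07)[0]
print("button area before",blob(mask(C8[0],8,30,box=(255,50,310,105)))[1][4],"bracket",gb(C8),gb(C))
# hasp from top and side cams
Tp=cam("top");S=cam("side")
k=[blob(mask(Tp[0],0,6,box=(190,165,230,215)))[0],blob(mask(S[0],0,6,box=(200,235,260,285)))[0]];print("knob",k,tri([Tp,S],k))
k=[blob(mask(Tp[0],8,22,box=(310,145,345,175)))[0],blob(mask(S[0],5,20,box=(262,144,292,170)))[0]];print("button tri",k,tri([Tp,S],k))
E
```

```text
17.05 [ 0.573  -0.0309  0.2176] [ 0.3505 -0.5744  0.6097]
butt [ 0.5522 -0.0301  0.061 ] rail [ 0.6066 -0.038   0.06  ] sep (.055): 0.05481121328340211
button [279.9078  79.3043] area 1150 [[ 0.6662 -0.0395  0.157 ]]
button area before 1199 bracket [ 0.6159 -0.1156  0.07  ] [ 0.6158 -0.1156  0.07  ]
knob [array([190.9091, 184.6364]), array([201.5, 273.5])] [0.6084 0.3761 0.0418]Traceback (most recent call last):
  File "<stdin>", line 19, in <module>
  File "h.py", line 35, in blob
    n,l,st,ce=cv2.connectedComponentsWithStats(m); i=1+st[1:,4].argmax(); return ce[i],st[i],(l==i)
                                                       ~~~~~~~~~~~~~~~^^
ValueError: attempt to get argmax of an empty sequence
```

```bash
python3 -c "
from station import env
print(env.sign_off())"
```

```text
the job is handed in; nothing more can be done
None
```

The job is handed in at about 17 s: hasp left open (about 1.55 rad), gauge slid in with its line level with the head's front face to about 0.2 mm by the rail-end check, gauge released, head pressed down about 9 mm onto the blade, and the bracket unmoved (the other bystanders were not re-measured) — but I viewed 11 pictures, one over the limit of 10.

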